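Seat a moulded cover in the welding nest and snug its thumbscrew

ROBOT

A 6-joint arm with a two-finger parallel gripper is mounted at the origin on the work surface. World frame = base frame: x ahead of the robot, y to its left, z up, the work surface at z = 0. Lengths are in m, angles in degrees, forces in N, time in s.
With the tool pointing down it reaches from about 0.4 to 0.825 m from the base axis. Payload 7 kg.
Tool frame: the origin (TCP) lies between the finger pads, 19 mm behind the fingertips; this is the grasp point; z points along the fingers, y is the line along which they close (so a half turn about z gives the same grasp; the last joint's range is limited). The gripper opens to 88 mm and grips with 3 to 60 N. Pads are 19 mm wide; open, the fingers measure 130 mm over their backs; the gripper's body (78 mm by 193 mm) begins 47 mm behind the grasp point.
Start: joints at [86.408, 20.546, 0.682, 0, -70.136, -16.507], TCP at [0.232, 0.634, 0.245] pointing down, gripper open.
Joint ranges: [-176.03, 176.03], [-82.01, 121.73], [-58.28, 71.71], [-173.87, 95.51], [-174.79, -0.11], [-173.66, 173.66]. Speed limits (degrees/s): [136.94, 136.94, 172.46, 180, 180, 180].

INTERFACE

Orientations are given as [roll, pitch, yaw] about the fixed x, y, z axes, in that order (R = Rz(yaw) Ry(pitch) Rx(roll)).
In Python, from plant import get_obs, eyes, ctrl, spotter gives the robot as it stands.
- The arm moves only by the shell command python3 -m crank 'ROWS'. ROWS is JSON, one flat list of numbers, 7 for each row, row after row: the turn, a rotation vector about the tool's x, y, z in rad, then the shift along the tool's x, y, z in mm, then the opening, from 0 (shut) to 1 (fully open). A call has 1 to 5 rows; each row shifts and turns the commanded pose from where the row before left it, along the tool's axes as they then stand; what a row does not reach is not made up. A row lasts 1/8 s, in which the tool goes at most 62.5 mm and 10.7 degrees, less where a joint would pass 70% of its speed; a pose out of reach is approached as far as the arm can. A call is refused whole if a number of a shift passes 62.5 or a number of a turn 0.188, either way. A call with a gripper value outside its range is refused whole. The fingers move at their own pace and stop on an object; the grip force is fixed at half the most. Time passes only in rows, so rows that do not move let the fingers close. It gives the time, the measured TCP pose, the force, the opening and the grip force at its end, in the units of the state.
- get_obs(): the state, without advancing time (a new reading comes with each control period).
- eyes.snapshot(name): name is "scene" or "top"; returns the picture (420x560x3 uint8, blue, green, red); there is no depth.
- eyes.camera_model(name): a dict with "fx", "fy", "cx", "cy" (pixels), "extrinsics" (4x4, takes a point from camera to world coordinates). Camera axes: x right, y down, z forward; pixel columns grow to the right and rows downward; lengths in m; the calibration is good to about 2 mm. A picture is of the moment at which its call begins. camera_model takes no time and is no camera call.
- ctrl.close_job(): hands the job in; it is judged then, once.
Trained networks look in the newest picture that a camera, given by its name, has taken for a name from the list of things; names that differ only in an ending like _2 or _b are one class to them, and where a whole thing is asked for, a point or a joint stands for the part that bears it (a point fixed in the world has none). Each returns a list of dicts, best first, with "p" (0 to 1); they miss things now and then, are a little off and sometimes report something else, mostly with a low value. They report only what shows in the picture. A call takes as long as a camera call. They do not tell look-alikes from the thing itself.
- spotter.outline_of(camera, target): "region" (420x560 bool, what is visible of it) and "rect" ([left, top, width, height] in pixels, round what is visible of it).
- spotter.place_of(camera, target): "location" ([column, row] in pixels: a listed point, or the origin of a listed thing).
The state is a dict: "clock": time; "joint_pos": joint angles; "qvel": joint speeds; "tau": joint torques, N m; "tool_pos": TCP position; "orientation": TCP orientation; "force": force on the tool from outside, world axes, zero at the start; "moment": the same for the moment, N m; "opening": finger opening in m; "gripper_force": force on a finger pad.
Only numpy, scipy, OpenCV 4.12 (cv2) and the standard library are available. Lean on these libraries where they do the work, as an engineer would, in place of code of your own. Each camera call takes 0.05 s, during which the arm holds its last target. There are 200 camera calls.

TASK

Push the white plastic cover along its nest until its nose is fully home against the red end stop. Then turn the knurled brass thumbscrew on the bridge clockwise, regripping as needed, until its foot has seated on the cover and you feel the resistance clearly rise: leave it snug, but do not overtighten it and crush the plastic. Let go, and leave the horn, the screwdriver and the tray where they are.

Things in the scene. Friction and masses are not known exactly. Their poses are not given: they have to be found in the camera images.
- nest: fixed nest: aluminium plate 185 x 110 x 12 mm under a grey bridge. Origin on the table under the screw axis; x = direction to push the cover, z up. Plate x = -135 to 50. Two guide rails (inner faces y = +-20.75, tops at z = 22, x = -75 to 35) lead the cover. Bridge beam x = -18 to 18, y = -47 to 47, underside at z = 46, flat top at z = 58; the red stop's top at z = 30
- stop_face (a point): centre of the red end stop's face that the cover's nose must touch, 25 mm past the thumbscrew axis in nest x, 20 mm above the table; axes as the nest
- cover: loose white plastic cover, a bar 95 x 40 x 16 mm (x, y, z), about 0.12 kg, lying on the nest's plate between the rails, pulled 25 to 50 mm back from the stop. Origin: centre of its underside (12 mm above the table); x towards its nose and the stop. Two studs, 8 mm wide and 4 mm high, on top near the tail
- cover_nose (a point): centre of the cover's leading end face, 8 mm above its underside
- cover_tail (a point): centre of the cover's trailing end face, the one to push on (face 40 mm wide, 16 mm high), 8 mm above its underside
- thumbscrew: knurled brass screw head, 34 mm diameter, axis vertical, on the bridge. Origin on its axis at the bridge's top; knurl from 4 to 32 mm above that. It is captive: the head turns but keeps its height, while a foot, 24 mm wide, under the bridge comes down 2.5 mm per rad clockwise seen from above. How far it must turn to meet the cover is unknown: 0.6 to 3.8 rad
- screw_grip (a point): point on the screw axis, a good TCP height: 22 mm above the bridge's top (fingertips 3 mm above it). The knurl grips well. Free it drags with 0.05 N m; once the foot bears, the resisting torque climbs by about 0.25 N m per rad and is felt even when stopped, give or take 0.05. A steady 0.1 to 0.15 N m is snug, 0.25 can crush it. Let go, it springs back a little and stays snug
- horn: bystander: loose steel welding horn standing upright, stepped cylinder 44 mm diameter, 95 mm high; origin at the centre of its foot
- driver: bystander: loose screwdriver with yellow handle, 200 mm long, 26 mm thick, lying along its x; origin under its middle
- tray: bystander: blue open tray 170 x 120 x 50 mm with spare covers, fixed to the table; origin under its centre
There are look-alikes about, which are no part of the job. Of the things like the nest, leave any that is blue, orange or turquoise; of the rest the larger one is meant.

How it is judged (in metres and radians):
On the way, in this order (a step that is already met when the one before it is completed fails the run):
1. the cover's nose is against the end stop (within 2.5 mm) (x of cover_nose in the frame of stop_face above -0.0025 m), for 0.1 s.
2. the thumbscrew's foot bears on the cover with more than 10 N (contact force between thumbscrew and cover above 10 N), for 0.2 s.
At the end, for the whole second after the job is handed in: the cover's nose is within 2.5 mm of the end stop, the thumbscrew's foot presses on the cover with 10 to 110 N, and the cover is at rest (x of cover_nose in the frame of stop_face above -0.0025 m and contact force between thumbscrew and cover between 10 and 110 N and linear speed of cover below 0.01 m/s); the robot touches nothing.
It fails at once if the thumbscrew is overtightened: its foot presses on the cover with more than 110 N (contact force between thumbscrew and cover above 110 N).
It fails at once if the horn is moved by more than 20 mm or tipped (distance of horn from where it was at the start of the episode above 0.02 m or angle between horn's own z axis and vertical above 0.3 rad).
It fails at once if the screwdriver is moved by more than 20 mm (distance of driver from where it was at the start of the episode above 0.02 m).
It fails at once if the tray is struck with more than 10 N (contact force between anything else and tray above 10 N).
It also fails if it takes over 72 s, if anything falls off the work surface, if the arm or the gripper's body presses on something with over 40 N, if the wrist force passes 120 N, or if a joint passes its speed limit or range.

## Working session

There is one attempt and no reset: what is moved stays moved. The work goes in short steps, Python scripts to look and compute and a shell command to move; the robot and the scene stay as the last step left them, time stands still between calls to the robot, and variables do not carry over. Pictures are saved under pics/ and viewed, at most 10 in all, crops included, and the job is handed in when it is done.

```bash
mkdir -p pics; ls; python3 - <<'E'
from plant import get_obs, eyes, ctrl, spotter
import cv2, numpy as np
print(get_obs())
for n in ("scene","top"):
    im=eyes.snapshot(n); cv2.imwrite(f"pics/{n}0.png",im)
    m=eyes.camera_model(n); print(n,m)
    for t in ("nest","stop_face","cover","cover_nose","cover_tail","thumbscrew","screw_grip","horn","driver","tray"):
        print(t,[(np.round(d["location"],1).tolist(),round(d["p"],2)) for d in spotter.place_of(n,t)])
E
```

```text
pics
{'clock': 0.0, 'joint_pos': array([ 8.64076671e+01,  2.05918645e+01,  6.33105210e-01, -1.98900550e-02,
       -7.01340445e+01, -1.65061824e+01]), 'qvel': array([ 0.00196912, -0.00655158,  0.01649272,  0.07979964, -0.10778783,
        0.01997552]), 'tau': array([ 9.57072116e-04, -5.82713234e+01,  2.93070441e+01,  6.99766651e+00,
        7.16846334e-03, -1.57981781e-04]), 'tool_pos': array([0.23182876, 0.63345788, 0.24441344]), 'orientation': array([ 1.79905708e+02, -8.44264344e-03, -2.01052825e+01]), 'force': array([ 0.07766508, -0.51821782,  0.52587552]), 'moment': array([-0.00715654,  0.00380058,  0.0391757 ]), 'gripper_force': 0.0, 'opening': 0.08769686854895303}
scene {'fx': 534.945266150114, 'fy': 534.945266150114, 'cx': 282.1106004818997, 'cy': 214.85798749099087, 'extrinsics': array([[-5.07662712e-01,  7.44473708e-01, -4.33632874e-01,
         1.23419866e+00],
       [ 8.61555898e-01,  4.38629344e-01, -2.55588993e-01,
         3.53180603e-01],
       [-7.51823152e-05, -5.03351962e-01, -8.64081476e-01,
         1.42631049e+00],
       [ 0.00000000e+00,  0.00000000e+00,  0.0
[... 1184 characters left out ...]
 196.4], 0.79), ([241.7, 285.6], 0.56), ([323.7, 295.2], 0.55)]
stop_face [([215.4, 217.6], 0.83), ([311.4, 301.4], 0.8), ([180.9, 143.4], 0.63), ([307.8, 199.3], 0.57), ([232.2, 288.4], 0.56)]
cover [([242.8, 200.5], 0.61), ([151.7, 292.8], 0.25)]
cover_nose [([223.4, 210.7], 0.61)]
cover_tail [([257.0, 195.3], 0.78)]
thumbscrew [([318.4, 194.0], 0.76), ([220.6, 207.0], 0.75), ([240.6, 287.0], 0.57), ([188.8, 136.1], 0.57), ([322.5, 296.1], 0.45)]
screw_grip [([222.9, 206.4], 0.74), ([322.6, 295.9], 0.74), ([318.9, 192.1], 0.66), ([182.3, 134.8], 0.62), ([234.6, 285.8], 0.49)]
horn [([136.9, 211.7], 0.63)]
driver [([152.5, 293.2], 0.95)]
tray [([226.2, 211.3], 0.71), ([419.7, 250.4], 0.61)]
```

View pics/scene0.png

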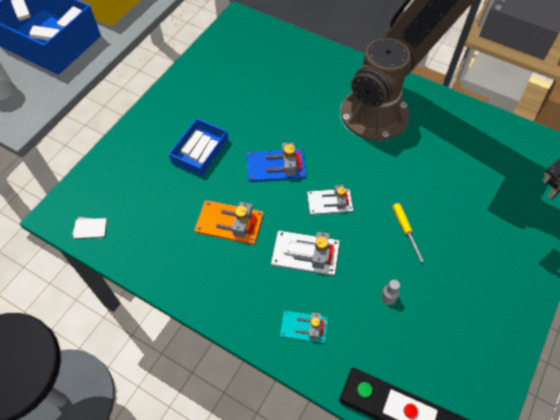

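View pics/top0.png

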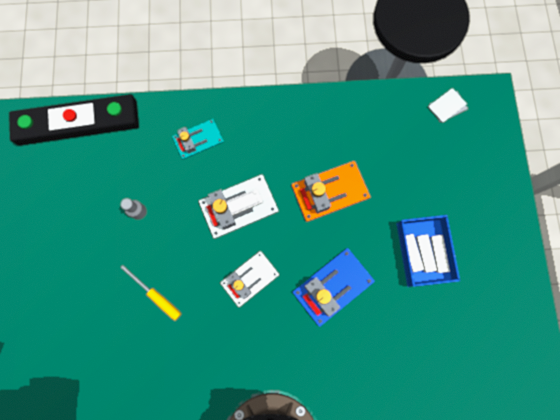

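The larger pale nest is at scene (306,252) and top (238,206), with its brass screw at scene (322,241) and top (221,206). The horn, driver and tray stand clear of it. Next I triangulate.

```bash
cat > h.py <<'E'
from plant import get_obs, eyes, ctrl, spotter
import cv2, numpy as np
M={n:eyes.camera_model(n) for n in("scene","top")}
def P(n):
    m=M[n];K=np.array([[m["fx"],0,m["cx"]],[0,m["fy"],m["cy"]],[0,0,1]]);return K@np.linalg.inv(m["extrinsics"])[:3]
def proj(n,p):
    q=P(n)@np.append(p,1);return q[:2]/q[2]
def tri(a,b):
    X=cv2.triangulatePoints(P("scene"),P("top"),np.array(a,float).reshape(2,1),np.array(b,float).reshape(2,1)).ravel();X=X[:3]/X[3]
    return X,np.linalg.norm(proj("scene",X)-a),np.linalg.norm(proj("top",X)-b)
def onz(n,uv,z):
    m=M[n];E=m["extrinsics"];d=E[:3,:3]@np.array([(uv[0]-m["cx"])/m["fx"],(uv[1]-m["cy"])/m["fy"],1]);o=E[:3,3]
    return o+d*(z-o[2])/d[2]
E
python3 - <<'E'
from h import *
np.set_printoptions(precision=4,suppress=True)
for k,a,b in [("stop",(328.6,253.1),(215.4,217.6)),("nose",(317.8,252.4),(223.4,210.7)),("tail",(282.4,247.6),(257,195.3)),("grip",(321.7,244.4),(222.9,206.4)),("thumb",(320.8,245.6),(220.6,207)),("nest",(318.3,251.8),(223.6,211)),("horn",(386.2,294.4),(136.9,211.7)),("driver",(408,232.4),(152.5,293.2))]:
    print(k,*tri(a,b))
ims={n:eyes.snapshot(n) for n in M}
box={"scene":(262,222,348,282),"top":(190,165,290,245)}
for n,(l,t,r,b) in box.items():
    c=ims[n][t:b,l:r]; hsv=cv2.cvtColor(c,cv2.COLOR_BGR2HSV)
    for nm,lo,hi in [("plate",(0,0,190),(179,40,255)),("brass",(15,100,120),(32,255,255)),("red",(0,150,80),(8,255,255))]:
        m=cv2.inRange(hsv,lo,hi); N,lab,st,ce=cv2.connectedComponentsWithStats(m)
        if N<2: continue
        i=1+st[1:,4].argmax(); print(n,nm,ce[i]+[l,t],st[i,4])
        if nm=="plate":
            g=cv2.inRange(hsv,(60,150,40),(90,255,255)); N2,l2,s2,_=cv2.connectedComponentsWithStats(255-g); j=1+s2[1:,4].argmax()
            h=cv2.convexHull(np.argwhere(lab==i)[:,::-1].astype(np.int32)).reshape(-1,2)
            w=np.array([onz(n,p+[l,t],0.012)[:2] for p in h]).astype(np.float32)
            print(n,cv2.minAreaRect(w),cv2.boxPoints(cv2.minAreaRect(w)))
    cv2.imwrite(f"pics/{n}1.png",cv2.resize(c,None,fx=6,fy=6,interpolation=cv2.INTER_CUBIC))
a=cv2.imread("pics/scene1.png");b=cv2.imread("pics/top1.png")
a=cv2.resize(a,(400,280));b=cv2.resize(b,(400,320));cv2.imwrite("pics/c1.png",np.vstack([a,b]))
E
```

```text
stop [0.5646 0.1186 0.0075] 0.33564156036063747 0.567799274773242
nose [0.5816 0.0932 0.0154] 0.9552698069684139 1.6168890240152956
tail [ 0.6202 -0.0017  0.0158] 1.7988468146260865 3.0523453269430294
grip [0.5787 0.0952 0.065 ] 0.8312514464052363 1.4294423128982003
thumb [0.5803 0.0971 0.0614] 0.3011413504819859 0.5167867709428692
nest [0.58   0.0933 0.0169] 0.7628111318205089 1.2924706933486754
horn [0.595  0.3228 0.009 ] 1.6757678800877438 2.6574681579220734
driver [ 0.3753  0.2905 -0.0045] 0.0891129684115716 0.15535481878731594
scene plate [292.8113 249.8312] 1155
scene ((0.6085391640663147, 0.027737386524677277), (0.11070321500301361, 0.12370897829532623), 20.431306838989258) [[ 0.5351  0.0664]
 [ 0.5783 -0.0495]
 [ 0.682  -0.0109]
 [ 0.6388  0.105 ]]
scene brass [321.3826 242.2522] 115
scene red [330.3137 253.3333] 51
top plate [245.0342 203.6184] 1900
top ((0.5927307605743408, 0.057784661650657654), (0.11156591773033142, 0.18655189871788025), 20.23014259338379) [[ 0.5081  0.126 ]
 [ 0.5726 -0.049 ]
 [ 0.6773 -0.0104]
 [ 0.6128  0.1646]]
top brass [219.2937 205.4625] 160
top red [211.9868 215.6184] 76
```

View pics/c1.png

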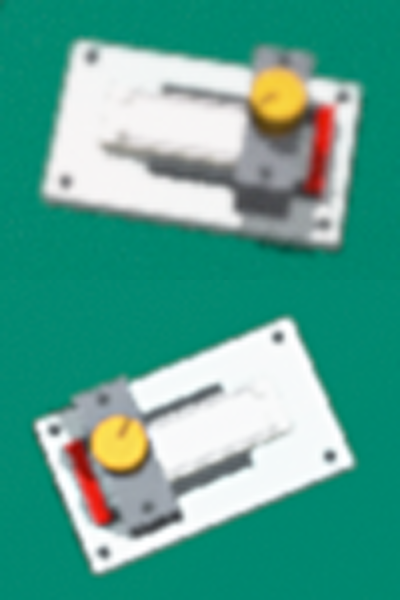

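The crop confirms the white cover between the rails: its tail is clear of the bridge on the plate's long end, at about top (262,198), and the red stop is on the far side. I now check the screw axis from the brass blobs, find the neighbours' positions and work out the push start pose.

```bash
python3 - <<'E'
from h import *
np.set_printoptions(precision=4,suppress=True)
print("brass",*tri((321.38,242.25),(219.29,205.46)))
# model: brass head rendered silhouette centroid for a given axis xy
def cen(n,x,y):
    a=np.linspace(0,6.283,40);pts=[proj(n,(x+.017*np.cos(t),y+.017*np.sin(t),z)) for t in a for z in(.062,.09)]
    h=cv2.convexHull(np.array(pts,np.float32));m=cv2.moments(h);return np.array([m["m10"]/m["m00"],m["m01"]/m["m00"]])
from scipy.optimize import fsolve
for n,c in(("scene",(321.38,242.25)),("top",(219.29,205.46))): print(n,"axis",fsolve(lambda p:(cen(n,*p)-c)*10,(.58,.097)))
for k,uv in(("orange",(318.6,193)),("blue",(323,296)),("teal",(186,135)),("small",(238,286))): print(k,onz("top",uv,.08))
u=np.array([np.cos(np.radians(110.2)),np.sin(np.radians(110.2))]);v=np.array([-u[1],u[0]])
o=np.array([.5795,.0972])
for x,y in((-140,-15),(-87,-15),(-107,0)): print(x,y,o+x/1e3*u+y/1e3*v)
print("tail scene z=.028 / top", [onz("top",(257,195.3),.02),onz("scene",(282.4,247.6),.02)])
s=get_obs();print(s["tool_pos"])
E
```

```text
brass [0.5799 0.0974 0.0818] 0.3519408149835614 0.6080596684900631
scene axis [0.5776 0.0954]
top axis [0.5804 0.0994]
orange [ 0.5974 -0.1531  0.08  ]
blue [ 0.3417 -0.144   0.08  ]
teal [0.7733 0.1806 0.08  ]
small [0.3773 0.0593 0.08  ]
-140 -15 [ 0.6419 -0.029 ]
-87 -15 [0.6236 0.0207]
-107 0 [ 0.6164 -0.0032]
tail scene z=.028 / top [array([0.6157, 0.0056, 0.02  ]), array([ 0.6239, -0.0056,  0.02  ])]
[0.232  0.6338 0.2453]
```

```bash
python3 -m crank '[0,0,0,47.5,37.5,0,0, 0,0,0,47.5,37.5,0,0, 0,0,0,47.5,37.5,0,0, 0,0,0,47.5,37.5,0,0, 0,0,0,47.5,37.5,0,0]'
python3 -m crank '[0,0,0,47.5,37.5,0,0, 0,0,0,47.5,37.5,0,0, 0,0,0,47.5,37.5,0,0, 0,0,0,47.5,37.5,0,0, 0,0,0,47.5,37.5,0,0]'
python3 -m crank '[0,0,0,47.5,37.5,0,0, 0,0,0,47.5,37.5,0,0, 0,0,0,47.5,37.5,0,0, 0,0,0.18,0,0,0,0, 0,0,0.18,0,0,0,0]'
python3 -m crank '[0,0,0.18,0,0,0,0, 0,0,0.18,0,0,0,0, 0,0,0.18,0,0,0,0, 0,0,0.18,0,0,0,0, 0,0,0.18,0,0,0,0]'
python3 -c "
from plant import get_obs
s=get_obs();print(s['joint_pos'])"
```

```text
clock: 1.82
tool_pos: [0.3913, 0.3745, 0.2457]
orientation: [-180.0, -0.0, -20.1]
force: [1.5, -0.4, 0.5]
opening: 0.0433
gripper_force: 0.0
clock: 2.45
tool_pos: [0.5501, 0.1167, 0.2458]
orientation: [-180.0, -0.0, -20.1]
force: [0.2, 0.5, 0.1]
opening: 0.0004
gripper_force: 0.0
clock: 3.08
tool_pos: [0.6445, -0.0374, 0.2448]
orientation: [180.0, 0.0, -41.2]
force: [0.5, -0.0, 0.3]
opening: 0.0005
gripper_force: 0.0
clock: 3.7
tool_pos: [0.6443, -0.0361, 0.2454]
orientation: [-180.0, 0.0, -92.6]
force: [0.7, 0.3, -0.2]
opening: 0.0006
gripper_force: 0.0
[ 1.40790131e+01  1.77808568e+01 -3.33666619e+00 -1.18291177e-03
 -6.88792379e+01 -1.67094512e+01]
```

```bash
python3 -m crank '[0,0,0,0,0,55,0, 0,0,0,0,0,55,0, 0,0,0,0,0,50,0, 0,0,0,0,0,0,0]'
python3 -c "
from h import *
a=eyes.snapshot('scene')[190:310,230:390];b=eyes.snapshot('top')[150:270,160:320]
f=lambda c:cv2.resize(c,(800,600),interpolation=cv2.INTER_CUBIC)
cv2.imwrite('pics/a2.png',cv2.resize(np.hstack([f(a),f(b)]),(800,300)))"
```

```text
clock: 4.2
tool_pos: [0.6415, -0.0367, 0.0816]
orientation: [179.6, -0.1, -92.3]
force: [0.7, 1.0, 0.6]
opening: 0.0006
gripper_force: 0.0
```

View pics/a2.png

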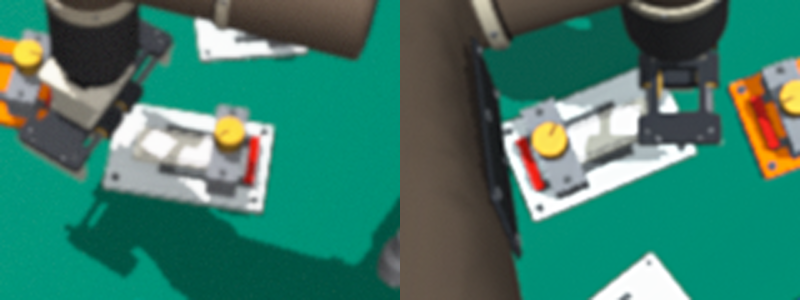

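The tool is beyond the tail end of the plate, in line with the cover and clear of the orange look-alike. I lower it until the fingertips are just above the plate.

```bash
python3 -m crank '[0,0,0,0,0,25,0, 0,0,0,0,0,14,0, 0,0,0,0,0,5,0, 0,0,0,0,0,0,0]'
```

```text
clock: 4.8
tool_pos: [0.6448, -0.0361, 0.0421]
orientation: [-180.0, 0.0, -92.3]
force: [-0.1, 0.1, 0.3]
opening: 0.0002
gripper_force: 0.0
```

```bash
python3 -m crank '[0,0,0,0,0,6,0, 0,0,0,-5.5,2.3,0,0, 0,0,0,-5.5,2.3,0,0, 0,0,0,-5.5,2.3,0,0, 0,0,0,-2.8,1.1,0,0]'
python3 -m crank '[0,0,0,-2.8,1.1,0,0, 0,0,0,-2.8,1.1,0,0, 0,0,0,-2.8,1.1,0,0, 0,0,0,-2.8,1.1,0,0]'
python3 -m crank '[0,0,0,-4.6,1.9,0,0, 0,0,0,-4.6,1.9,0,0, 0,0,0,-4.6,1.9,0,0]'
```

```text
clock: 5.42
tool_pos: [0.6371, -0.016, 0.0355]
orientation: [-180.0, 0.0, -92.3]
force: [0.2, 0.7, -0.9]
opening: 0.0004
gripper_force: 0.0
clock: 5.92
tool_pos: [0.6332, -0.0052, 0.0354]
orientation: [-180.0, -0.0, -92.3]
force: [0.2, -1.7, 0.4]
opening: 0.0005
gripper_force: 0.5
clock: 6.3
tool_pos: [0.6279, 0.0092, 0.0354]
orientation: [-180.0, 0.0, -92.3]
force: [1.0, -1.1, -0.4]
opening: 0.0005
gripper_force: 0.5
```

```bash
python3 -m crank '[0,0,0,-2.8,1.1,0,0, 0,0,0,-2.8,1.1,0,0, 0,0,0,-1.8,0.8,0,0]'
python3 -m crank '[0,0,0,-1.4,0.6,0,0, 0,0,0,0,0,0,0]'
python3 -m crank '[0,0,0,-1.4,0.6,0,0, 0,0,0,0,0,0,0]'
python3 -m crank '[0,0,0,-1.4,0.6,0,0, 0,0,0,0,0,0,0]'
```

```text
clock: 6.68
tool_pos: [0.6253, 0.0165, 0.0354]
orientation: [-180.0, 0.0, -92.3]
force: [0.5, -1.5, 0.0]
opening: 0.0007
gripper_force: 0.5
clock: 6.92
tool_pos: [0.6247, 0.0179, 0.0354]
orientation: [180.0, 0.0, -92.3]
force: [0.7, 0.0, 0.2]
opening: 0.0003
gripper_force: 0.2
clock: 7.18
tool_pos: [0.6242, 0.0192, 0.0353]
orientation: [180.0, -0.0, -92.3]
force: [0.3, -0.5, 0.5]
opening: 0.0006
gripper_force: 0.3
clock: 7.42
tool_pos: [0.6237, 0.0207, 0.0354]
orientation: [180.0, 0.0, -92.3]
force: [0.2, -1.2, -0.0]
opening: 0.0001
gripper_force: 0.4
```

```bash
python3 -m crank '[0,0,0,-1.4,0.6,0,0, 0,0,0,0,0,0,0]'
python3 -m crank '[0,0,0,-1.4,0.6,0,0, 0,0,0,0,0,0,0]'
python3 -c "
from h import *
a=eyes.snapshot('scene')[190:310,230:390];b=eyes.snapshot('top')[150:270,160:320]
f=lambda c:cv2.resize(c,(800,600),interpolation=cv2.INTER_CUBIC)
cv2.imwrite('pics/a3.png',cv2.resize(np.vstack([f(a),f(b)]),(400,600)))"
```

```text
clock: 7.68
tool_pos: [0.6231, 0.0221, 0.0354]
orientation: [180.0, -0.0, -92.3]
force: [-0.3, -0.2, 0.3]
opening: 0.0007
gripper_force: 0.4
clock: 7.92
tool_pos: [0.6226, 0.0226, 0.0354]
orientation: [180.0, -0.1, -92.3]
force: [1.6, -5.9, 0.5]
opening: 0.0003
gripper_force: 3.1
```

View pics/a3.png

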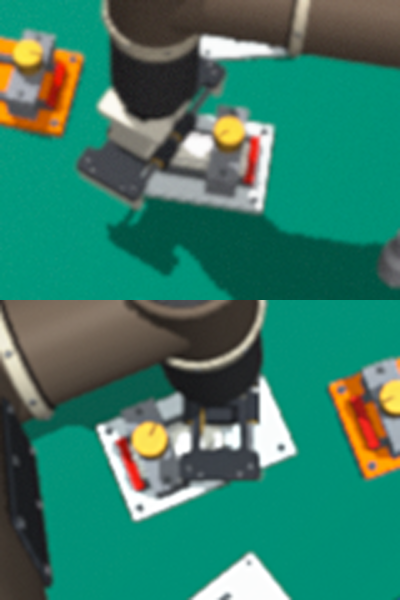

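Force has risen to 6 N with the TCP 85 mm short of the screw axis, which matches the cover being home. I press a bit more to confirm the stop is hard.

```bash
python3 -m crank '[0,0,0,-1.4,0.6,0,0, 0,0,0,0,0,0,0, 0,0,0,0,0,0,0]'
python3 -m crank '[0,0,0,-1.4,0.6,0,0, 0,0,0,0,0,0,0, 0,0,0,0,0,0,0]'
```

```text
clock: 8.4
tool_pos: [0.6222, 0.0229, 0.0355]
orientation: [180.0, -0.1, -92.3]
force: [3.8, -13.0, -1.2]
opening: 0.0005
gripper_force: 6.1
clock: 8.78
tool_pos: [0.6221, 0.0233, 0.0357]
orientation: [-180.0, -0.2, -92.3]
force: [5.5, -17.4, 0.4]
opening: 0.0005
gripper_force: 9.4
```

The stop is firm at 18 N with no travel, so the cover is home. I retreat, rise, open and move over the screw, then wind the wrist back so one long clockwise stroke is available.

```bash
python3 -m crank '[0,0,0,12,-5,0,0, 0,0,0,12,-5,0,0, 0,0,0,0,0,-55,0, 0,0,0,0,0,-55,0, 0,0,0,0,0,-10,0]'
python3 -m crank '[0,0,0,-48,28,0,1, 0,0,0,-48,28,0,1, 0,0,-0.185,0,0,0,1, 0,0,-0.185,0,0,0,1, 0,0,-0.185,0,0,0,1]'
python3 -m crank '[0,0,-0.185,0,0,0,1, 0,0,-0.185,0,0,0,1, 0,0,-0.185,0,0,0,1, 0,0,-0.185,0,0,0,1, 0,0,-0.185,0,0,0,1]'
python3 -m crank '[0,0,-0.185,0,0,0,1, 0,0,-0.185,0,0,0,1, 0,0,-0.185,0,0,0,1, 0,0,-0.185,0,0,0,1, 0,0,0,0,0,0,1]'
python3 -c "
from plant import get_obs
s=get_obs();print(s['joint_pos'],s['force'],s['moment'],s['tau'])"
```

```text
clock: 9.4
tool_pos: [0.6329, 0.0022, 0.16]
orientation: [-179.6, 0.1, -92.3]
force: [-0.2, -0.1, 0.2]
opening: 0.0005
gripper_force: 0.0
clock: 10.02
tool_pos: [0.578, 0.1003, 0.1547]
orientation: [180.0, 0.0, -60.1]
force: [0.0, -0.9, -0.8]
opening: 0.0452
gripper_force: 0.0
clock: 10.65
tool_pos: [0.5781, 0.1, 0.1546]
orientation: [180.0, 0.1, -7.2]
force: [-0.2, 0.7, 1.1]
opening: 0.087
gripper_force: 0.0
clock: 11.28
tool_pos: [0.5782, 0.1, 0.1547]
orientation: [-180.0, 0.0, 34.8]
force: [0.4, -0.3, -0.3]
opening: 0.0879
gripper_force: 0.0
[ 2.88758720e+01  1.66102086e+01 -1.76921202e+01 -3.04723489e-02
 -5.57476534e+01  9.59655271e+01] [ 0.37414618 -0.27516151 -0.29872861] [-0.04412618 -0.01659603  0.0009661 ] [ 3.73433833e-02 -4.94404793e+01  2.58364713e+01  6.04338303e+00
  6.75409846e-02  1.65284101e+00]
```

```bash
python3 -m crank '[0,0,-0.185,0,0,0,1, 0,0,-0.185,0,0,0,1, 0,0,0,-1.6,2.1,0,1, 0,0,0,0,0,30,1, 0,0,0,0,0,0,1]'
python3 -c "
from h import *
a=eyes.snapshot('scene')[190:310,230:390];b=eyes.snapshot('top')[150:270,160:320]
f=lambda c:cv2.resize(c,(800,600),interpolation=cv2.INTER_CUBIC)
cv2.imwrite('pics/a4.png',cv2.resize(np.vstack([f(a),f(b)]),(400,600)))"
```

```text
clock: 11.9
tool_pos: [0.5778, 0.0968, 0.1233]
orientation: [-179.9, 0.2, 55.7]
force: [-0.5, 0.2, -0.8]
opening: 0.0876
gripper_force: 0.0
```

View pics/a4.png

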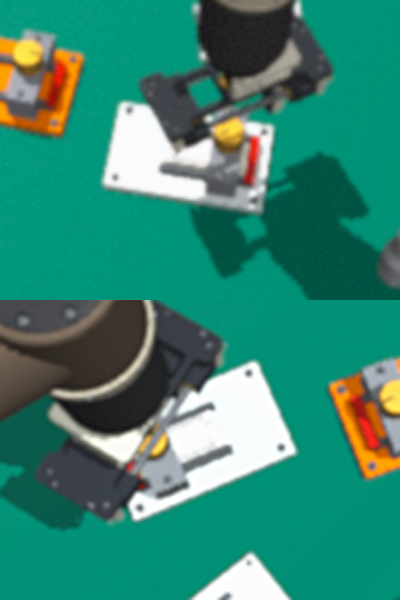

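The picture shows the cover under the bridge, and the brass head at scene crop (229,133) midway between the open fingers. I descend and close.

```bash
python3 -m crank '[0,0,0,0,0,22,1, 0,0,0,0,0,20,1, 0,0,0,0,0,2,1, 0,0,0,0,0,0,1]'
python3 -m crank '[0,0,0,0,0,0,0, 0,0,0,0,0,0,0, 0,0,0,0,0,0,0, 0,0,0,0,0,0,0, 0,0,0,0,0,0,0]'
python3 -c "
from plant import get_obs
s=get_obs();print(s['joint_pos'],s['force'],s['moment'],s['tau'])"
```

```text
clock: 12.5
tool_pos: [0.58, 0.0978, 0.0825]
orientation: [180.0, -0.1, 56.1]
force: [0.9, 0.4, 0.3]
opening: 0.0875
gripper_force: 0.0
clock: 13.12
tool_pos: [0.5793, 0.0976, 0.0814]
orientation: [-180.0, 0.0, 56.1]
force: [0.1, 0.5, -0.5]
opening: 0.0431
gripper_force: 0.0
[ 2.86213163e+01  2.13013585e+01 -2.21239974e+01  1.23454643e-03
 -4.65769194e+01  1.17483684e+02] [ 0.07376723  0.50373681 -0.54971745] [-0.05861096 -0.08582833  0.06092913] [-2.73935302e-04 -5.26759923e+01  2.27045846e+01  5.29699624e+00
  5.11204277e-02 -8.48822019e-04]
```

```bash
cat > m.py <<'E'
from plant import get_obs
s=get_obs();print("j6 %.1f tau6 %.3f"%(s['joint_pos'][5],s['tau'][5]),"F",s['force'].round(1),"M",s['moment'].round(3),"qv",s['qvel'][5].round(2))
E
python3 -m crank '[0,0,0,0,0,1,0, 0,0,0,0,0,0,0, 0,0,0,0,0,0,0, 0,0,0,0,0,0,0]';python3 m.py
python3 -m crank '[0,0,0.08,0,0,0,0, 0,0,0.08,0,0,0,0, 0,0,0,0,0,0,0]';python3 m.py
```

```text
clock: 13.62
tool_pos: [0.5787, 0.098, 0.0805]
orientation: [-180.0, 0.0, 56.1]
force: [-4.3, 3.7, 5.0]
opening: 0.0337
gripper_force: 30.0
j6 117.5 tau6 0.054 F [-4.3  3.7  5. ] M [ 1.219  1.63  -0.027] qv -0.02
clock: 14.0
tool_pos: [0.5789, 0.0979, 0.0805]
orientation: [-180.0, 0.0, 46.9]
force: [-4.4, 2.7, 6.5]
opening: 0.0334
gripper_force: 30.0
j6 108.3 tau6 -0.553 F [-4.4  2.7  6.5] M [ 1.221  1.757 -0.055] qv 2.01
```

```bash
cat > m.py <<'E'
from plant import get_obs,eyes
import numpy as np
L=[]
for i in range(4):
    s=get_obs();L.append([s['joint_pos'][5],s['tau'][5],*s['force'],*s['moment']]);eyes.snapshot("top")
L=np.array(L);print("j6 %.2f tau6 %.3f"%tuple(L.mean(0)[:2]),"F",L.mean(0)[2:5].round(1),"M",L.mean(0)[5:].round(3),"Mz sd",L[:,7].std().round(3))
E
python3 -m crank '[0,0,0.1,0,0,0,0, 0,0,0.1,0,0,0,0, 0,0,0,0,0,0,0]' >/dev/null;python3 m.py
python3 -m crank '[0,0,0.1,0,0,0,0, 0,0,0.1,0,0,0,0, 0,0,0,0,0,0,0]' >/dev/null;python3 m.py
python3 -m crank '[0,0,0.1,0,0,0,0, 0,0,0.1,0,0,0,0, 0,0,0,0,0,0,0]';python3 m.py
```

```text
j6 96.91 tau6 -0.173 F [-4.2  3.2  4.5] M [ 1.088  1.586 -0.046] Mz sd 0.03
j6 85.53 tau6 -0.205 F [-4.3  2.2  5.1] M [ 1.001  1.609 -0.034] Mz sd 0.029
clock: 15.52
tool_pos: [0.579, 0.0977, 0.0805]
orientation: [-180.0, 0.0, 12.6]
force: [-4.3, 1.7, 6.2]
opening: 0.0332
gripper_force: 30.0
j6 74.07 tau6 -0.174 F [-3.8  2.   5.7] M [ 0.768  1.439 -0.053] Mz sd 0.02
```

```bash
python3 -m crank '[0,0,0.1,0,0,0,0, 0,0,0.1,0,0,0,0, 0,0,0,0,0,0,0]' >/dev/null;python3 m.py
python3 -m crank '[0,0,0.1,0,0,0,0, 0,0,0.1,0,0,0,0, 0,0,0,0,0,0,0]' >/dev/null;python3 m.py
```

```text
j6 62.61 tau6 -0.175 F [-3.7  1.3  4.8] M [ 0.613  1.353 -0.004] Mz sd 0.026
j6 51.15 tau6 -0.176 F [-3.5  0.8  4.8] M [ 0.429  1.298 -0.049] Mz sd 0.013
```

```bash
python3 -m crank '[0,0,0.1,0,0,0,0, 0,0,0.1,0,0,0,0, 0,0,0,0,0,0,0]' >/dev/null;python3 m.py
python3 -m crank '[0,0,0.1,0,0,0,0, 0,0,0.1,0,0,0,0, 0,0,0,0,0,0,0]';python3 m.py
```

```text
j6 39.69 tau6 -0.177 F [-3.5 -0.3  5.4] M [ 0.256  1.253 -0.039] Mz sd 0.03
clock: 17.82
tool_pos: [0.5789, 0.0972, 0.0805]
orientation: [180.0, 0.0, -33.2]
force: [-3.1, -0.4, 4.2]
opening: 0.0338
gripper_force: 30.0
j6 28.23 tau6 -0.177 F [-3.5 -0.3  4.9] M [ 0.104  1.277 -0.047] Mz sd 0.027
```

```bash
python3 -m crank '[0,0,0.1,0,0,0,0, 0,0,0.1,0,0,0,0, 0,0,0,0,0,0,0]' >/dev/null;python3 m.py
python3 -m crank '[0,0,0.1,0,0,0,0, 0,0,0.1,0,0,0,0, 0,0,0,0,0,0,0]' >/dev/null;python3 m.py
```

```text
j6 16.78 tau6 -0.178 F [-3.9 -0.8  5.6] M [-0.016  1.295 -0.033] Mz sd 0.013
j6 5.32 tau6 -0.178 F [-4.2 -0.9  5.8] M [-0.099  1.348 -0.051] Mz sd 0.018
```

```bash
python3 -m crank '[0,0,0.1,0,0,0,0, 0,0,0.1,0,0,0,0, 0,0,0,0,0,0,0]' >/dev/null;python3 m.py
python3 -m crank '[0,0,0.1,0,0,0,0, 0,0,0.1,0,0,0,0, 0,0,0,0,0,0,0]';python3 m.py
```

```text
j6 -6.14 tau6 -0.179 F [-4.2 -0.6  6. ] M [-0.121  1.464 -0.061] Mz sd 0.03
clock: 20.12
tool_pos: [0.5786, 0.097, 0.0805]
orientation: [179.9, -0.0, -79.0]
force: [-4.0, -1.0, 6.4]
opening: 0.0336
gripper_force: 30.0
j6 -17.60 tau6 -0.179 F [-4.6 -0.8  6.4] M [-0.136  1.596 -0.06 ] Mz sd 0.042
```

```bash
python3 -m crank '[0,0,0.1,0,0,0,0, 0,0,0.1,0,0,0,0, 0,0,0,0,0,0,0]' >/dev/null;python3 m.py
python3 -m crank '[0,0,0.1,0,0,0,0, 0,0,0.1,0,0,0,0, 0,0,0,0,0,0,0]' >/dev/null;python3 m.py
```

```text
j6 -29.06 tau6 -0.196 F [-5.7 -0.5  7.1] M [-0.122  1.786 -0.021] Mz sd 0.026
j6 -40.52 tau6 -0.229 F [-6.1 -0.1  7.8] M [-0.034  2.03  -0.018] Mz sd 0.019
```

```bash
python3 -m crank '[0,0,0.1,0,0,0,0, 0,0,0.1,0,0,0,0, 0,0,0,0,0,0,0]' >/dev/null;python3 m.py
python3 -m crank '[0,0,0.1,0,0,0,0, 0,0,0.1,0,0,0,0, 0,0,0,0,0,0,0]';python3 m.py
```

```text
j6 -51.98 tau6 -0.235 F [-6.5  0.2  8.5] M [0.072 2.227 0.009] Mz sd 0.014
clock: 22.42
tool_pos: [0.5781, 0.097, 0.0806]
orientation: [179.9, -0.1, -124.9]
force: [-7.2, 0.9, 9.7]
opening: 0.0335
gripper_force: 30.0
j6 -63.43 tau6 -0.286 F [-7.3  0.8  9.4] M [0.172 2.441 0.047] Mz sd 0.032
```

Resistance has started to climb on both tau6 and Mz, by about 0.1 N m over the free drag. I average more readings and then make one small step.

```bash
python3 m.py; python3 m.py; python3 -m crank '[0,0,0.07,0,0,0,0, 0,0,0,0,0,0,0]' >/dev/null;python3 m.py;python3 m.py;python3 m.py
```

```text
j6 -63.41 tau6 -0.057 F [-7.8  0.9  9.6] M [0.17  2.476 0.068] Mz sd 0.035
j6 -63.40 tau6 -0.057 F [-7.3  0.6  8.9] M [0.192 2.469 0.065] Mz sd 0.032
j6 -67.43 tau6 -0.243 F [-7.7  0.9  9.4] M [0.228 2.516 0.067] Mz sd 0.019
j6 -67.41 tau6 -0.090 F [-7.6  1.1  9.6] M [0.235 2.554 0.096] Mz sd 0.024
j6 -67.41 tau6 -0.090 F [-8.   0.9  9.6] M [0.231 2.511 0.072] Mz sd 0.026
```

The rise over free drag is about 0.12 N m. By angle it is roughly 0.6 rad past first touch, so the screw is snug with margin both ways. I release and retreat.

```bash
python3 -m crank '[0,0,0,0,0,0,1, 0,0,0,0,0,0,1, 0,0,0,0,0,0,1, 0,0,0,0,0,0,1, 0,0,0,0,0,0,1]'
python3 -m crank '[0,0,0,0,0,-20,1, 0,0,0,0,0,-50,1, 0,0,0,0,0,-60,1, 0,0,0,0,0,-40,1, 0,0,0,0,0,0,1]'
python3 m.py
python3 -c "
from h import *
a=eyes.snapshot('scene')[190:310,230:390];b=eyes.snapshot('top')[150:270,160:320]
f=lambda c:cv2.resize(c,(800,600),interpolation=cv2.INTER_CUBIC)
cv2.imwrite('pics/a5.png',cv2.resize(np.vstack([f(a),f(b)]),(400,600)))
for n in M:
  for t in ('cover_nose','cover_tail','stop_face','horn','driver'): print(n,t,[(d['location'],d['p']) for d in spotter.place_of(n,t)][:2])"
```

```text
clock: 24.5
tool_pos: [0.5793, 0.0976, 0.0802]
orientation: [180.0, -0.0, -129.0]
force: [0.1, 0.2, -0.0]
opening: 0.0779
gripper_force: 0.0
clock: 25.12
tool_pos: [0.581, 0.0981, 0.2544]
orientation: [-179.8, 0.4, -128.9]
force: [-0.7, -1.3, -0.6]
opening: 0.0876
gripper_force: 0.0
j6 -67.58 tau6 0.001 F [ 0.2 -0.2 -0.2] M [ 0.086 -0.057 -0.01 ] Mz sd 0.014
scene cover_nose [([329.0, 255.3], 0.71)]
scene cover_tail [([294.8, 252.0], 0.77)]
scene stop_face [([315.2, 330.3], 0.89), ([327.0, 251.5], 0.86)]
scene horn [([389.9, 294.9], 0.69)]
scene driver [([409.6, 230.5], 0.75)]
top cover_nose [([213.2, 215.3], 0.84)]
top cover_tail [([246.4, 201.5], 0.82), ([234.7, 207.6], 0.63)]
top stop_face [([311.6, 196.1], 0.87), ([233.7, 288.5], 0.73)]
top horn [([137.8, 211.1], 0.56), ([424.2, 251.3], 0.49)]
top driver [([149.7, 292.3], 0.9), ([247.1, 200.7], 0.37)]
```

View pics/a5.png

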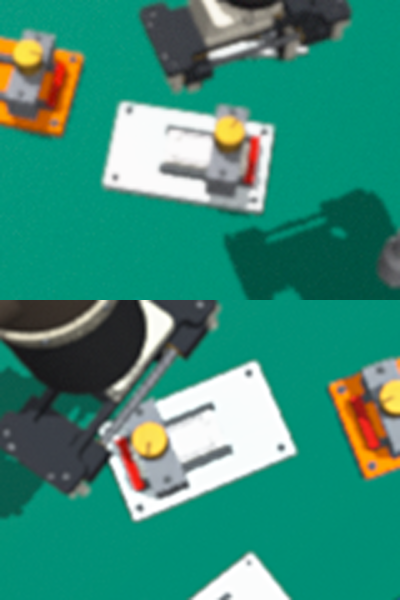

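The picture shows the cover's nose at the red stop under the bridge, the gripper clear above, and the horn and driver where they were. The readings put the bearing torque at about 0.13 N m, once the drag that acts when the screw is stopped is allowed for. I hand in.

```bash
python3 -c "
from plant import ctrl
print(ctrl.close_job())"
```

```text
the job is handed in; nothing more can be done
None
```

The job is handed in with no verdict returned: the cover is home against the red stop (firm at about 18 N) and the thumbscrew is snugged to an estimated 0.13 N m (readings before release ranged from 0.085 to 0.16, and nothing could be measured after letting go). The gripper is released and clear, and the horn and screwdriver have not visibly moved; the tool never went near the tray.

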